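# Bridge the funnel bar over the medicine cup

## Task

Slide the blue funnel bridge off its own riser, across the gap and onto the empty riser, so that it lies flat and roughly square across both risers with its hole over the medicine cup standing between them. Slide it, do not carry it: it must stay low all the way. Leave the cup standing where it is and the other things on the counter alone.

Things in the scene. Friction and masses are not known exactly. Their poses are not given: they have to be found in the camera images.
- bridge: the funnel bridge: a bright blue rigid plastic bar, 50 mm (its x) by 280 mm (its y, the long way) by 12 mm thick, about 170 g, with a 30 mm round hole right through its middle. It starts lying on rest_a, about centred on it, its long axis within 0.1 rad of the line between the risers. Origin: centre of its underside. Loose; it slides freely on the risers, which have no lips, and can be pushed by its end faces or its sides
- bridge_hole (a point): the centre of the hole, which is the centre of the bridge, 6 mm above its underside; axes as the bridge
- rest_a: the riser under the bridge at the start: aluminium sides and a flat black top, 90 mm (its x) by 100 mm (its y), top 60 mm above the counter. Screwed down. Origin: centre of its foot on the counter; its y axis lies along the line between the two risers, but may point to or away from the other riser
- rest_b: the empty riser, the same as rest_a and parallel to it, with a gap of 90 to 110 mm between the two. Screwed down. It may lie to the left or to the right of rest_a
- cup: the pale green medicine cup standing open on the counter in the gap, 40 mm across the rim and 38 mm high, about 30 g, so that the bridge passes 22 mm above it; not always midway. Origin: centre of its foot
- crusher: cast aluminium hand-cranked pill crusher with a black crank knob, 130 x 170 mm foot, 210 mm high, its crank reaching 150 mm out along its y; screwed down. Origin: centre of its foot. Leave alone
- mortar: white ceramic mortar, 112 mm across, 72 mm high, with its pestle in it reaching to 125 mm. Origin: centre of its foot. Leave alone
- funnel: clear plastic funnel standing on its wide mouth, 90 mm across, 100 mm high. Origin: centre of its mouth on the counter. Leave alone
- cup_stack: stack of pale green medicine cups, 40 mm across, 74 mm high. Origin: centre of its foot. Leave alone
- kidney_dish: steel kidney dish, about 200 mm by 100 mm, 44 mm high. Origin: middle of its floor. Leave alone
- pill_bottle: amber pill bottle, 52 mm across, 85 mm high. Origin: centre of its foot. Leave alone
Mind the look-alikes: they are no part of the job. What is shaped like the rest_a but yellow is not meant. What is shaped like the rest_b but pink is not meant.

How it is judged (in metres and radians):
At the end, for the whole second after the job is handed in: The bridge is at rest, lying flat (within 0.04 rad, underside 57 to 64 mm above the counter) with its weight on both risers, square to them within 0.14 rad (8 degrees), the centre of its hole within 12 mm horizontally of the cup's centre; the cup is upright and within 10 mm of where it started (horizontal distance between bridge_hole and cup below 0.012 m and angle between the y axis of bridge and the y axis of rest_b, either way round below 0.14 rad and angle between bridge's own z axis and vertical below 0.04 rad and height (world z) of bridge between 0.057 and 0.064 m and contact force between bridge and rest_a above 0.2 N and contact force between bridge and rest_b above 0.2 N and linear speed of bridge below 0.01 m/s and angle between cup's own z axis and vertical below 0.1 rad and distance of cup from where it was at the start of the episode below 0.01 m); the robot touches nothing.
It fails at once if the bridge is lifted more than 25 mm off the risers (height (world z) of bridge above 0.085 m).
It fails at once if the bridge falls off the risers (height (world z) of bridge below 0.04 m).
It fails at once if the cup is knocked over or shoved away (angle between cup's own z axis and vertical above 0.5 rad or distance of cup from where it was at the start of the episode above 0.03 m).
It fails at once if another thing on the counter is shifted by more than 20 mm (distance of any of mortar, funnel, cup_stack, kidney_dish, pill_bottle from where it was at the start of the episode above 0.02 m).
It fails at once if the crusher is struck (contact force between crusher and the arm above 10 N).
It also fails if it takes over 32 s, if anything falls off the work surface, if the arm or the gripper's body presses on something with over 40 N, if the wrist force passes 120 N, or if a joint passes its speed limit or range.

## Robot

A 6-joint arm with a two-finger parallel gripper is mounted at the origin on the work surface. World frame = base frame: x ahead of the robot, y to its left, z up, the work surface at z = 0. Lengths are in m, angles in degrees, forces in N, time in s.
With the tool pointing down it reaches from about 0.3 to 0.75 m from the base axis. Payload 8.5 kg.
Tool frame: the origin (TCP) lies at the very end of the fingers, on their centre line; the grasp point (between the pads) lies 19 mm behind it (env.pinch_z is the distance from the TCP to the grasp point, in m); z points along the fingers, y is the line along which they close (so a half turn about z gives the same grasp; the last joint's range is limited). The gripper opens to 85 mm and grips with 20 to 120 N. Pads are 22 mm wide; open, the fingers measure 114 mm over their backs; the gripper's body (76 mm by 85 mm) begins 54 mm behind the grasp point. The pads swing forward as they close: fully open they stand 13 mm farther back than shut.
Start: joints at [-12.336, 21.807, 74.336, -0, 83.858, -12.336], TCP at [0.55, 0, 0.231] pointing down, gripper open.
Joint ranges: [-178.18, 178.18], [-50.72, 133.34], [12.68, 142.11], [-81.47, 261.47], [9.98, 163.14], [-165.26, 165.26]. Speed limits (degrees/s): [136.94, 136.94, 180, 180, 180, 180].

## Interface

Orientations are given as a 3x3 rotation matrix whose columns are the frame's x, y, z axes.
In Python, from rig import env, viewer gives the robot as it stands.
- The arm moves only by the tool drive_tool, never from a script. Its argument "series" is a list of rows, each a list of 3 entries, a list of its own where there are three numbers: the shift along the tool's x, y, z in m, then the turn about the tool's z in degrees, then the finger opening in m, from 0 to 0.0854. A call has 1 to 20 rows; each row is the pose to reach, as a shift and turn from the pose commanded when the call began, along the tool's axes at that moment; what a row does not reach only later rows make up. A row lasts 1/10 s, in which the tool goes at most 50 mm and 8.59 degrees, less where a joint would pass 70% of its speed; a pose out of reach is approached as far as the arm can. A call with a gripper value outside its range is refused whole. The fingers move at their own pace and stop on an object; "newtons" is the grip in N (left out, the last holds). Time passes only in rows, so rows that repeat a pose let the fingers close. It gives the time, the measured TCP pose, the force, the opening and the grip force at its end, in the units of the state.
- env.observe(): the state, without advancing time (a new reading comes with each control period).
- viewer.get_image(name): name is "scene" or "side" or "wrist"; returns a dict with "img" (480x640x3 uint8, red, green, blue), "depth" (480x640 float32, m along the optical axis (not along the pixel's ray), 0 where there is no reading), "camera_matrix" (3x3 intrinsics, pixels), "rvec" (rotation vector, rad) and "tvec" (3), from world to camera coordinates, as OpenCV has them. Camera axes: x right, y down, z forward; pixel columns grow to the right and rows downward; lengths in m; the calibration is good to about 2 mm. The wrist camera is an equidistant fisheye: a pixel r from the principal point sees the ray r / f radians off the axis. A picture is of the moment at which its call begins.
- env.close_job(): hands the job in; it is judged then, once.
The state is a dict: "time_s": time; "q": joint angles; "qvel": joint speeds; "joint_efforts": joint torques, N m; "position": TCP position; "tool_rot": TCP orientation; "ft_force": force on the tool from outside, world axes, zero at the start; "wrist_torque": the same for the moment, N m; "grip_width": finger opening in m; "gripper_force": force on a finger pad.
Only numpy, scipy, OpenCV 4.12 (cv2) and the standard library are available. Lean on these libraries where they do the work, as an engineer would, in place of code of your own. Each camera call takes 0.05 s, during which the arm holds its last target. There are 200 camera calls.

## Working session

There is one attempt and no reset: what is moved stays moved. The work goes in short steps, Python scripts to look and compute and a tool call to move; the robot and the scene stay as the last step left them, time stands still between calls to the robot, and variables do not carry over. Pictures are saved under pics/ and viewed, at most 10 in all, crops included, and the job is handed in when it is done.

Besides the shell and the picture viewer there is one more tool, called after ">>>" as a command line: name --argument value ..., lists and objects as JSON in quotes. drive_tool: Moves the arm, as the interface text tells. Its arguments: {"type":"object","properties":{"series":{"type":"array"},"newtons":{"type":"number"}},"required":["series"]}

```bash
mkdir -p pics
cat > h.py <<'E'
import numpy as np, cv2, pickle
from rig import env, viewer
def grab(n):
    d=viewer.get_image(n); pickle.dump(d,open(f'{n}.pkl','wb')); return d
def load(n): return pickle.load(open(f'{n}.pkl','rb'))
def cloud(d):
    K=d['camera_matrix'];R=cv2.Rodrigues(np.array(d['rvec'],float))[0];t=np.array(d['tvec']).reshape(3)
    v,u=np.mgrid[:480,:640];z=d['depth']
    P=np.stack([(u-K[0,2])/K[0,0]*z,(v-K[1,2])/K[1,1]*z,z],-1)
    return (P-t)@R
E
python3 - <<'E'
from h import *
for n in('scene','side'):
    d=grab(n); cv2.imwrite(f'pics/{n}1.png',d['img'][:,:,::-1])
print(env.observe())
E
```

```text
{'time_s': 0.1, 'q': array([-1.23349397e+01,  2.18351136e+01,  7.43793226e+01, -1.02774307e-03,
        8.38613008e+01, -1.23357093e+01]), 'qvel': array([ 0.06996699, -0.08139105, -0.10787372, -0.07300308, -0.11054111,
       -0.0140362 ]), 'joint_efforts': array([ 3.76895419e-03, -4.49219084e+01, -2.31655884e+01, -2.33104493e-04,
        3.63802450e-03,  7.57992581e-06]), 'position': array([5.49719082e-01, 6.24720868e-05, 2.30798843e-01]), 'tool_rot': array([[-1.51895276e-05,  9.99999161e-01, -1.29515473e-03],
       [ 9.99999965e-01,  1.55327053e-05,  2.64960779e-04],
       [ 2.64980674e-04, -1.29515066e-03, -9.99999126e-01]]), 'ft_force': array([0.49177775, 0.1930588 , 0.26486951]), 'wrist_torque': array([0.05219105, 0.01505473, 0.03777226]), 'gripper_force': 0.0, 'grip_width': 0.0856697822373914}
```

View pics/scene1.png

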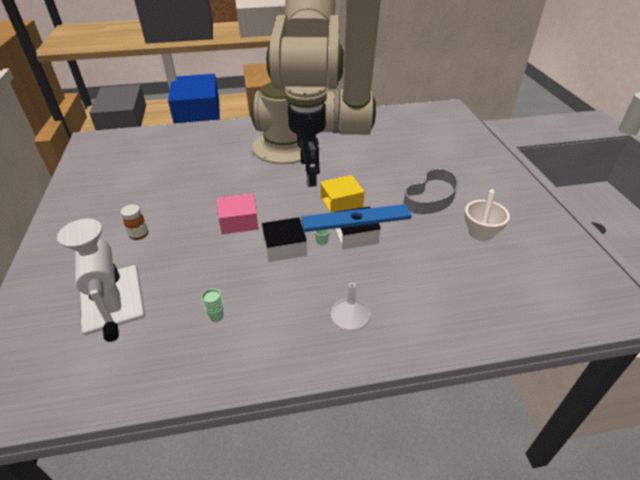

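View pics/side1.png

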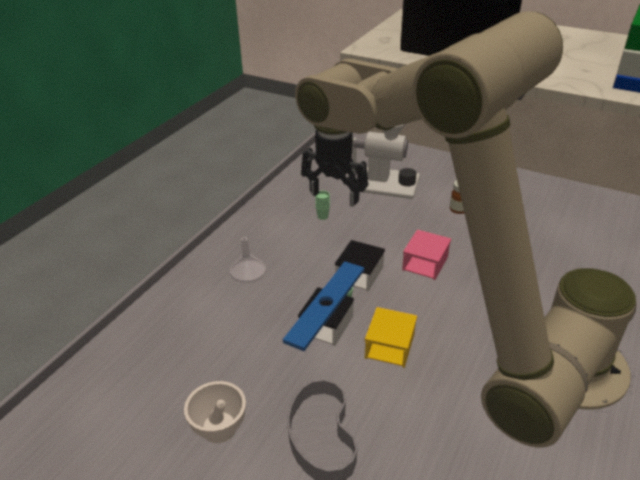

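The scene view shows the blue bridge (357,216) on black-topped rest_a (358,235). The empty black-topped riser at (285,238) is rest_b, and the cup between them is at (322,237). The pink (238,213) and yellow (342,193) blocks are decoys, and the cup stack at (213,304) is not the cup. Next I measure and confirm with an enlarged crop.

Run:
```python
from h import *
for n in('scene','side'):
    d=load(n);P=cloud(d);hsv=cv2.cvtColor(d['img'],cv2.COLOR_RGB2HSV)
    H,S,V=[hsv[...,i].astype(int) for i in range(3)];X,Y,Z=P[...,0],P[...,1],P[...,2]
    reg=(X>.3)&(X<.8)&(abs(Y)<.4)&(d['depth']>0)
    def box(name,m):
        q=P[m]; 
        if len(q)<8: print(n,name,len(q));return
        r=cv2.minAreaRect(q[:,:2].astype(np.float32)*1000)
        print(n,name,len(q),'c',np.round(r[0]),'sz',np.round(r[1]),'a',round(r[2],1),'z',np.round(np.median(q[:,2]),3),'min',q.min(0).round(3),'max',q.max(0).round(3))
    box('bridge',reg&(H>95)&(H<120)&(S>130)&(Z>.064)&(Z<.08))
    blk=reg&(V<50)&(Z>.05)&(Z<.067)
    nl,L=cv2.connectedComponents(blk.astype(np.uint8))
    for i in range(1,nl):
        if (L==i).sum()>40: box('black',L==i)
    g=reg&(H>45)&(H<85)&(S>50)&(Z>.003)&(Z<.045)
    box('cup',g)
    box('cuprim',g&(Z>.03))
    for nm,lo,hi in(('yellow',20,35),('pink',160,179)):
        box(nm,reg&(H>lo)&(H<hi)&(S>100)&(Z>.05)&(Z<.07))
d=load('scene')['img'][150:290,190:430,::-1];d2=load('side')['img'][200:380,250:470,::-1]
a=cv2.resize(d,None,fx=3.3,fy=3.3,interpolation=2)
cv2.imwrite('pics/crop.png',a)
d=grab('wrist');cv2.imwrite('pics/wrist1.png',d['img'][:,:,::-1])
```

```text
scene bridge 1495 c [504. 128.] sz [278.  57.] a 89.6 z 0.073 min [ 0.476 -0.011  0.064] max [0.533 0.267 0.078]
scene black 930 c [516. -62.] sz [90. 97.] a 3.2 z 0.061 min [ 0.468 -0.111  0.051] max [ 0.562 -0.012  0.065]
scene black 245 c [539. 132.] sz [22. 97.] a 1.6 z 0.061 min [0.529 0.083 0.052] max [0.552 0.18  0.065]
scene cup 298 c [615. -96.] sz [ 38. 382.] a 39.8 z 0.026 min [ 0.486 -0.254  0.004] max [0.731 0.055 0.045]
scene cuprim 114 c [614. -97.] sz [ 25. 382.] a 36.8 z 0.037 min [ 0.495 -0.254  0.03 ] max [0.731 0.055 0.045]
scene yellow 749 c [451.  71.] sz [144. 346.] a 57.9 z 0.061 min [ 0.303 -0.082  0.05 ] max [0.56  0.179 0.066]
scene pink 813 c [432. -61.] sz [361. 117.] a 69.3 z 0.061 min [ 0.341 -0.223  0.05 ] max [0.55  0.087 0.066]
side bridge 2096 c [504. 125.] sz [ 55. 285.] a 0.7 z 0.074 min [ 0.476 -0.018  0.064] max [0.532 0.268 0.08 ]
side black 817 c [510. -64.] sz [ 87. 102.] a 3.3 z 0.062 min [ 0.464 -0.116  0.054] max [ 0.555 -0.012  0.067]
side black 73 c [540. 134.] sz [10. 95.] a 1.2 z 0.062 min [0.536 0.086 0.057] max [0.546 0.181 0.066]
side black 357 c [466. 129.] sz [99. 25.] a 89.5 z 0.062 min [0.454 0.08  0.054] max [0.479 0.179 0.067]
side cup 144 c [601. -96.] sz [ 33. 365.] a 36.8 z 0.031 min [ 0.484 -0.246  0.006] max [0.723 0.049 0.045]
side cuprim 73 c [601. -96.] sz [ 33. 365.] a 36.8 z 0.037 min [ 0.484 -0.246  0.031] max [0.723 0.049 0.045]
side yellow 1589 c [352. 123.] sz [ 90. 105.] a 9.9 z 0.062 min [0.3   0.065 0.05 ] max [0.403 0.18  0.068]
side pink 1011 c [ 383. -176.] sz [ 90. 109.] a 1.4 z 0.062 min [ 0.337 -0.231  0.051] max [ 0.427 -0.121  0.068]
```

View pics/crop.png

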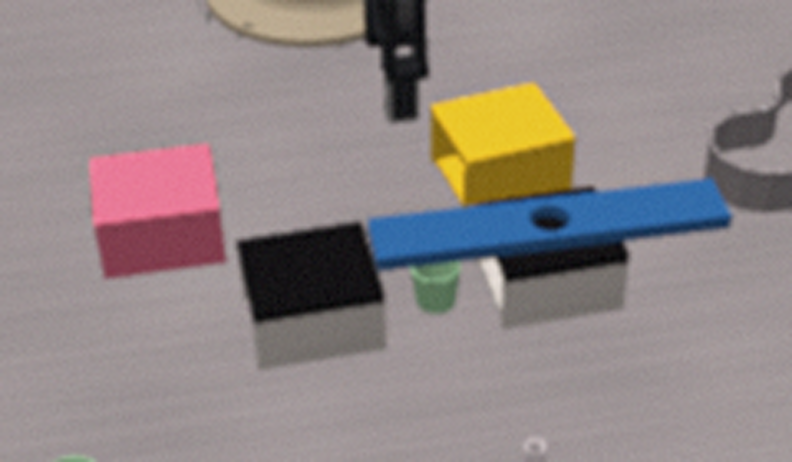

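View pics/wrist1.png

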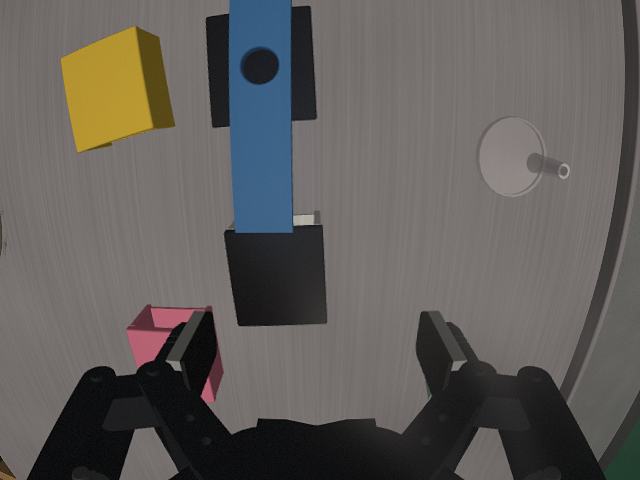

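The crop and wrist view (hole at (260,66)) confirm the bridge, both risers and the cup. I still need the cup centre, bridge pose and riser direction.

```bash
cat >> h.py <<'E'
def meas(n):
    d=grab(n);P=cloud(d);hsv=cv2.cvtColor(d['img'],cv2.COLOR_RGB2HSV)
    H,S,V=[hsv[...,i].astype(int) for i in range(3)];X,Y,Z=P[...,0],P[...,1],P[...,2]
    ok=d['depth']>0
    b=P[ok&(H>95)&(H<120)&(S>130)&(Z>.069)&(Z<.08)]
    r=cv2.minAreaRect(b[:,:2].astype(np.float32)*1000)
    # hole-free yaw from principal axis
    w=np.linalg.svd(b[:,:2]-b[:,:2].mean(0),full_matrices=False)[2][0];w*=np.sign(w[1])
    print(n,'bridge',np.round(r[0],1),np.round(r[1]),'yaw',np.degrees(np.arctan2(-w[0],w[1])).round(2))
    K=d['camera_matrix'];R=cv2.Rodrigues(np.array(d['rvec'],float))[0];C=-R.T@np.array(d['tvec']).reshape(3)
    g=ok&(H>45)&(H<85)&(S>50)&(X>.44)&(X<.57)&(abs(Y-.035)<.06)&(Z<.045)&(Z>.002)
    q=P[g]
    if len(q)<20: print('cup hidden',len(q));return
    def cost(p): # surface radius: foot smaller? taper fitted
        return np.hypot(q[:,0]-p[0],q[:,1]-p[1])-(p[2]+(.020-p[2])*q[:,2]/.038)
    from scipy.optimize import least_squares
    v=(q.mean(0)-C)[:2];v/=np.linalg.norm(v)
    s=least_squares(cost,[*(q[:,:2].mean(0)+.012*v),.016],loss='soft_l1',f_scale=.002,bounds=([.3,-.1,.012],[.7,.15,.0199]))
    print('   cup',s.x.round(4),'n',len(q),'min',q.min(0).round(3),'max',q.max(0).round(3))
E
python3 - <<'E'
from h import *
for n in('scene','side'): meas(n)
E
```

```text
scene bridge [505.2 128.4] [ 56. 279.] yaw 0.18
   cup [0.5051 0.0369 0.0133] n 157 min [0.486 0.02  0.003] max [0.526 0.055 0.042]
side bridge [503.7 126.1] [284.  53.] yaw 0.06
   cup [0.5057 0.036  0.015 ] n 24 min [0.484 0.02  0.019] max [0.498 0.046 0.041]
```

>>> drive_tool --series '[[[0.045,-0.015,0],0,0.07],[[0.09,-0.03,0.03],0,0.07],[[0.127,-0.045,0.07],0,0.07],[[0.127,-0.045,0.11],0,0.07],[[0.127,-0.045,0.135],0,0.07],[[0.127,-0.045,0.135],0,0.07],[[0.127,-0.045,0.135],0,0.07]]' --newtons 20

```text
time_s: 0.95
position: [0.5056, 0.1269, 0.0971]
tool_rot: [[0.0, 1.0, 0.001], [1.0, -0.0, -0.0], [-0.0, 0.001, -1.0]]
ft_force: [0.5, 0.1, 0.8]
grip_width: 0.0698
gripper_force: 0.0
```

>>> drive_tool --series '[[[0,0,0.012],0,0.07],[[0,0,0.022],0,0.07],[[0,0,0.03],0,0.066],[[0,0,0.035],0,0.064],[[0,0,0.035],0,0.062],[[0,0,0.035],0,0.06]]'

```text
time_s: 1.55
position: [0.5052, 0.127, 0.0616]
tool_rot: [[0.0, 1.0, 0.0], [1.0, -0.0, 0.0], [0.0, 0.0, -1.0]]
ft_force: [0.2, 0.1, -0.4]
grip_width: 0.0601
gripper_force: 0.0
```

Run:
```python
from h import *
d=grab('wrist');cv2.imwrite('pics/wrist2.png',d['img'][:,:,::-1])
```

```text
(no output)
```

View pics/wrist2.png

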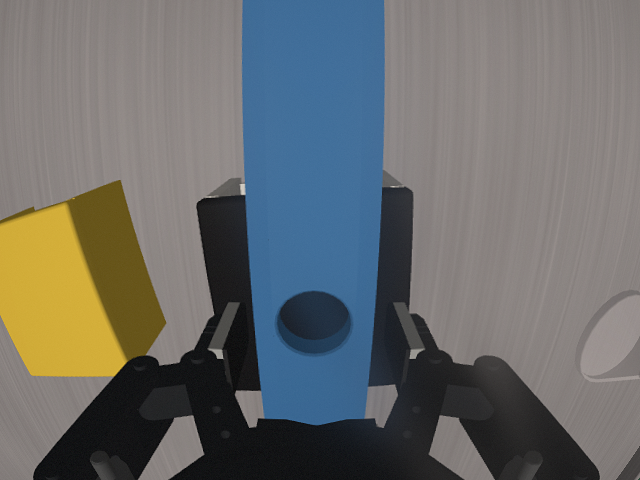

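The pads, at about (230,335) and (405,335), straddle the bridge beside its hole at (314,322). I close now.

>>> drive_tool --series '[[[0,0,0],0,0.054],[[0,0,0],0,0.05],[[0,0,0],0,0.046],[[0,0,0],0,0.046],[[0,0,0],0,0.046]]' --newtons 20

```text
time_s: 2.1
position: [0.5049, 0.127, 0.0617]
tool_rot: [[-0.0, 1.0, 0.0], [1.0, 0.0, -0.0], [-0.0, 0.0, -1.0]]
ft_force: [-2.0, 0.9, 6.1]
grip_width: 0.0492
gripper_force: 21.1
```

>>> drive_tool --series '[[[-0.005,0,0],0,0.046],[[-0.012,0,0],-0.5,0.046],[[-0.02,0,0],-0.5,0.046],[[-0.028,0,0],-1,0.046],[[-0.036,0,0],-1,0.046],[[-0.044,0,0],-1.5,0.046],[[-0.05,0,0],-1.5,0.046],[[-0.05,0,0],-1.5,0.046]]'

```text
time_s: 2.9
position: [0.5054, 0.0759, 0.0617]
tool_rot: [[-0.026, 1.0, 0.001], [1.0, 0.026, -0.0], [-0.0, 0.001, -1.0]]
ft_force: [-0.9, -1.5, 5.5]
grip_width: 0.0494
gripper_force: 21.1
```

Run:
```python
from h import *
for n in('scene','side'): meas(n)
```

```text
scene bridge [506.5  76.6] [ 56. 279.] yaw 1.56
   cup [0.505  0.0372 0.0132] n 148 min [0.485 0.02  0.003] max [0.526 0.055 0.04 ]
side bridge [504.9  73.9] [ 54. 288.] yaw 1.83
   cup [0.5035 0.033  0.0121] n 27 min [0.486 0.023 0.018] max [0.524 0.05  0.041]
```

>>> drive_tool --series '[[[-0.006,0,0],0,0.046],[[-0.014,0,0],-0.5,0.046],[[-0.022,-0.001,0],-0.5,0.046],[[-0.03,-0.001,0],-1,0.046],[[-0.036,-0.001,0],-1,0.046],[[-0.039,-0.001,0],-1,0.046],[[-0.039,-0.001,0],-1,0.046],[[-0.039,-0.001,0],-1,0.046]]'

```text
time_s: 3.8
position: [0.5053, 0.0373, 0.0617]
tool_rot: [[-0.043, 0.999, 0.001], [0.999, 0.043, -0.0], [-0.0, 0.001, -1.0]]
ft_force: [0.3, 0.7, 6.4]
grip_width: 0.0493
gripper_force: 21.1
```

Run:
```python
from h import *
for n in('scene','side'): meas(n)
```

```text
scene bridge [506.2  38.1] [ 57. 279.] yaw 2.73
   cup [0.5047 0.0372 0.0138] n 151 min [0.486 0.019 0.005] max [0.526 0.055 0.041]
side bridge [504.6  37.7] [ 54. 285.] yaw 3.7
   cup [0.5052 0.0357 0.0137] n 25 min [0.485 0.019 0.022] max [0.497 0.048 0.042]
```

>>> drive_tool --series '[[[-0.001,0,0],0,0.046],[[-0.001,0,0],0,0.054],[[-0.001,0,0],0,0.06],[[-0.001,0,0],0,0.066],[[-0.001,0,0],0,0.066],[[-0.001,0,-0.01],0,0.066],[[-0.001,0,-0.03],0,0.066],[[-0.001,0,-0.07],0,0.066],[[-0.001,0,-0.11],0,0.066],[[-0.001,0,-0.15],0,0.066],[[-0.001,0,-0.15],0,0.066]]'

```text
time_s: 5.0
position: [0.5069, 0.0368, 0.2171]
tool_rot: [[-0.044, 0.999, 0.011], [0.999, 0.044, -0.002], [-0.002, 0.01, -1.0]]
ft_force: [0.2, 0.4, 0.5]
grip_width: 0.066
gripper_force: 0.0
```

Run:
```python
from h import *
for n in('scene','side'): meas(n)
d=grab('wrist')['img'];a=load('side')['img'][180:420,230:550]
cv2.imwrite('pics/end.png',cv2.hconcat([cv2.resize(d,(400,300)),cv2.resize(a,(400,300))])[:,:,::-1])
```

```text
scene bridge [507.7  37.3] [ 54. 278.] yaw 2.88
   cup [0.5052 0.0371 0.0133] n 153 min [0.488 0.02  0.002] max [0.528 0.055 0.042]
side bridge [504.5  38.3] [ 53. 280.] yaw 2.5
   cup [0.5055 0.0362 0.0161] n 24 min [0.483 0.02  0.019] max [0.498 0.048 0.041]
```

View pics/end.png

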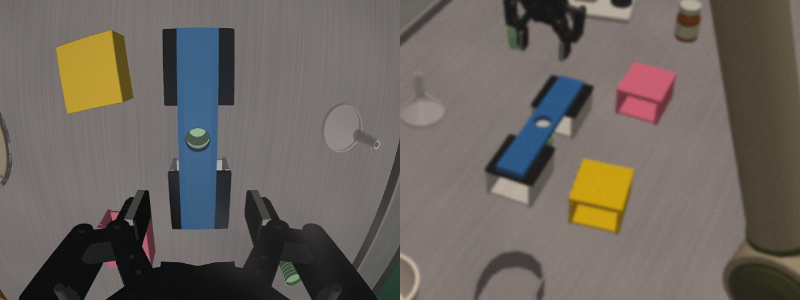

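The bridge lies flat and square across both risers, and the cup shows through the hole at (198,139) in the left panel. The gripper is clear of everything, so I hand in.

```bash
python3 -c "
from rig import env
print(env.close_job())"
```

```text
the job is handed in; nothing more can be done
None
```

The bridge was slid across onto both risers and the job is handed in (no verdict was returned): the last camera check put its hole within about 3 mm of the cup's centre, and the bridge within about 1° of the risers' line.

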